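Shut, pin and hold a glassblowing mould

TASK

Get the two-part iron mould ready for the glassblower: swing its open half fully shut, then take the red-topped locking pin out of its wooden block and push it down through the aligned lug holes until its collar sits on the top lug. Let go of the pin, pinch the mould's two upright blue handles together between the gripper's fingers so that the halves are pressed shut, and finish while still holding that squeeze. Leave the glass jar, the amber tumbler and the wax block alone.

Things in the scene. Friction and masses are not known exactly. Their poses are not given: they have to be found in the camera images.
- mould: dark iron clamshell mould for tumblers, a ring 100 mm across, 95 mm high, standing open-topped on a fixed 185 x 130 x 18 mm steel base plate. Origin: centre of the ring, on the bench surface, z up. The halves part on the mould's own xz plane: the hinge is at +x (65 mm from the origin), the lugs and handles are at -x (towards the robot). The half at -y is fixed, the half at +y swings.
- half (a joint): swinging half of the mould (0.85 kg) on its upright hinge: 0 = fully shut against a stop, grows as it opens towards the mould's +y side (clockwise from above), at most 1.2 rad. It stays where it is left; about 2 to 3 N at its handle moves it.
- hinge_axis (a point): point on the upright hinge axis of the mould, 75 mm above the bench
- swing_grip (a point): middle of the gripping zone of the swinging half's handle: an upright blue-painted wooden post, 16 mm along its arm and 14 mm across, from 34 to 105 mm above the bench, 220 mm from the hinge axis; the point is on the post's centre line, 75 mm above the bench. A flat iron arm (22 to 34 mm above the bench) joins its foot to the half. Its axes are those of the swinging half, which equal the mould's when shut.
- fixed_grip (a point): the same point on the equal post of the fixed half, 12 mm to the -y side of the parting plane. With the mould shut the posts stand side by side, 24 mm between centres, 10 mm apart, 38 mm over their outer faces.
- lock_hole (a point): centre of the mouth of the 14 mm upright pin hole in the fixed half's top lug, 85 mm above the bench, on the parting plane, 85 mm to the -x side of the mould's origin, 70 mm from the handle posts. The lugs are steel, 34 x 34 x 10 mm; a bottom one with the same hole (underside 45 mm up) lies below. The mould ring, 35 mm from the hole's axis, rises 10 mm above the top lug.
- pin_grip (a point): middle of the locking pin's red grip: a cylinder 16 mm across and 36 mm tall, upright. Below it are a steel collar 24 mm across and 5 mm thick, then a 10 mm shank 45 mm long with a tapered tip. The point is on the pin's axis, 68 mm above its tip, 23 mm above the collar's underside. 70 g. It stands loosely in the hole of its wooden block.
- pin: the whole locking pin, described under pin_grip; origin at its tip, z up along the pin
- pin_collar (a point): centre of the underside of the pin's collar, z up along the pin. It rests on the block's top at the start, and on the top lug when the pin is home.
- pin_block: fixed dark wooden block, 70 x 70 x 60 mm, with one upright 14 mm hole through its middle which holds the pin; origin at the centre of its underside
- jar_mid (a point): centre of a loose green glass jar with a metal cap, 64 mm across, 85 mm tall (bystander)
- tumbler_mid (a point): centre of a loose amber glass tumbler, 72 mm across, 95 mm tall (bystander)
- wax_mid (a point): centre of a loose yellow block of wax, 70 x 45 x 30 mm (bystander)
- middle_hole (a point): centre of the mouth of the same 14 mm hole in the swinging half's single lug, 70 mm above the bench (underside at 60 mm). When the mould is shut this lug lies between the fixed half's two, and the three holes line up.

How it is judged (in metres and radians):
On the way, in this order (a step that is already met when the one before it is completed fails the run):
1. the mould is swung shut, with the pin not yet in it (value of joint half below 0.03 rad and horizontal distance between pin_collar and lock_hole above 0.03 m), for 0.2 s.
2. the pin is home in the lugs of the shut mould (value of joint half below 0.03 rad and horizontal distance between pin_collar and lock_hole below 0.004 m and z of pin_collar in the frame of lock_hole below 0.003 m and angle between pin_collar's own z axis and vertical below 0.1 rad), for 0.2 s.
At the end, for the whole second after the job is handed in: swinging half within 0.012 rad of shut; pin in the lug holes, upright within 0.1 rad, its collar within 3 mm of the top lug's face and 4 mm of the hole's centre, no finger pressing on it; the fingers press each of the two handles with over 6 N through the last second (value of joint half below 0.012 rad and horizontal distance between pin_collar and lock_hole below 0.004 m and z of pin_collar in the frame of lock_hole below 0.003 m and angle between pin_collar's own z axis and vertical below 0.1 rad and contact force between the fingers and swing_post above 6 N and contact force between the fingers and fixed_post above 6 N and contact force between the fingers and pin below 1 N); the arm keeps its last pose, push and grip.
It fails at once if the jar is disturbed (moved over 20 mm) (distance of jar_mid from where it was at the start of the episode above 0.02 m).
It fails at once if the tumbler is disturbed (moved over 20 mm) (distance of tumbler_mid from where it was at the start of the episode above 0.02 m).
It fails at once if the wax block is disturbed (moved over 20 mm) (distance of wax_mid from where it was at the start of the episode above 0.02 m).
It also fails if it takes over 67 s, if anything falls off the work surface, if the arm or the gripper's body presses on something with over 40 N, if the wrist force passes 120 N, or if a joint passes its speed limit or range.

ROBOT

A 6-joint arm with a two-finger parallel gripper is mounted at the origin on the work surface. World frame = base frame: x ahead of the robot, y to its left, z up, the work surface at z = 0. Lengths are in m, angles in degrees, forces in N, time in s.
With the tool pointing down it reaches from about 0.35 to 0.875 m from the base axis. Payload 4.2 kg.
Tool frame: the origin (TCP) lies at the very end of the fingers, on their centre line; the grasp point (between the pads) lies 19 mm behind it; z points along the fingers, x is the direction in which the jaws open and shut, and the axes are right-handed (so a half turn about z gives the same grasp; the last joint's range is limited). The gripper opens to 87 mm and grips with 3 to 60 N. Pads are 19 mm wide; open, the fingers measure 117 mm over their backs; the gripper's body (75 mm by 190 mm) begins 51 mm behind the grasp point.
Start: joints at [14.817, 22.042, 0.453, 0, -68.411, -14.817], TCP at [0.625, 0, 0.223] pointing down, gripper open.
Joint ranges: [-179.83, 179.83], [-69.29, 118.12], [-61.27, 80.66], [-181.25, 117.63], [-171.15, -9.14], [-177.46, 177.46]. Speed limits (degrees/s): [159.86, 159.86, 180, 180, 180, 180].

INTERFACE

Orientations are given as a 3x3 rotation matrix whose columns are the frame's x, y, z axes.
In Python, from station import r gives the robot as it stands.
- The arm moves only by the shell command python3 -m jog 'ROWS' [OPENING]. ROWS is JSON, a list of rows, each a list of 2 entries, a list of its own where there are three numbers: the shift along the tool's x, y, z in m, then the turn, a rotation vector about the tool's x, y, z in units of 5 degrees (1.0 is 5 degrees). A call has exactly 10 rows; each row is the pose to reach, as a shift and turn from the pose commanded when the call began, along the tool's axes at that moment; what a row does not reach only later rows make up. A row lasts 1/12 s, in which the tool goes at most 41.7 mm and 7.16 degrees, less where a joint would pass 70% of its speed; a pose out of reach is approached as far as the arm can. A call with a gripper value outside its range is refused whole. OPENING is the finger opening in m, from 0 to 0.087, set as the call begins (- or left out, the last holds). The fingers move at their own pace and stop on an object; the grip force is fixed at half the most. Time passes only in rows, so rows that repeat a pose let the fingers close, or fill a call up. It gives the time, the measured TCP pose, the force and the opening at its end, in the units of the state.
- r.sense(): the state, without advancing time (a new reading comes with each control period).
- r.capture(name): name is "scene" or "side" or "wrist"; returns (picture, depth): 400x640x3 uint8, blue, green, red; 400x640 float32, m along the optical axis (not along the pixel's ray), 0 where there is no reading.
- r.calibration(name): a dict with "fx", "fy", "cx", "cy" (pixels), "k1" (the pictures are not rectified: a ray, as slopes to the right and down, at radius r is drawn at 1 + k1 r^2 times it, then the intrinsics apply), "R" (3x3) and "t" (3): a world point X has camera coordinates R X + t; the wrist camera has in their place "tool_from_camera" (4x4, takes a point from camera to tool coordinates, whose origin is the TCP and whose axes are the tool frame's). Camera axes: x right, y down, z forward; pixel columns grow to the right and rows downward; lengths in m; the calibration is good to about 2 mm. A picture is of the moment at which its call begins: read the wrist's pose just before it. calibration takes no time and is no camera call.
- r.finish_job(): hands the job in, once; it reports no verdict.
Trained networks look in the newest picture that a camera, given by its name, has taken for a name from the list of things; names that differ only in an ending like _2 or _b are one class to them, and where a whole thing is asked for, a point or a joint stands for the part that bears it (a point fixed in the world has none). Each returns a list of dicts, best first, with "confidence" (0 to 1); they miss things now and then, are a little off and sometimes report something else, mostly with a low value. They report only what shows in the picture. A call takes as long as a camera call.
- r.cut_out(query, camera): "region" (400x640 bool, what is visible of it) and "uv" ([column, row] in pixels, amid what is visible of it).
The state is a dict: "time_s": time; "joints": joint angles; "joint_velocities": joint speeds; "effort": joint torques, N m; "tcp_pos": TCP position; "ee_rot": TCP orientation; "wrist_force": force on the tool from outside, world axes, zero at the start; "moment": the same for the moment, N m; "gripper_width": opening from 0.0 (shut) to 1.0 (fully open).
Only numpy, scipy, OpenCV 4.12 (cv2) and the standard library are available. Lean on these libraries where they do the work, as an engineer would, in place of code of your own. Each camera call takes 0.05 s, during which the arm holds its last target.

## Working session

There is one attempt and no reset: what is moved stays moved. The work goes in short steps, Python scripts to look and compute and a shell command to move; the robot and the scene stay as the last step left them, time stands still between calls to the robot, and variables do not carry over. Pictures are saved under pics/ and viewed, and the job is handed in when it is done.

```bash
ls; mkdir -p pics; cat > h.py <<'E'
import numpy as np, cv2
from station import r
def ray(cal,u,v):
    x=(u-cal["cx"])/cal["fx"]; y=(v-cal["cy"])/cal["fy"]
    a,b=x,y
    for _ in range(20):
        k=1+cal["k1"]*(a*a+b*b); a,b=x/k,y/k
    return a,b
def cam_pose(name):
    cal=r.calibration(name)
    if name!="wrist":
        R=np.array(cal["R"]);t=np.array(cal["t"]); return cal,R.T,-R.T@t
    s=r.sense(); T=np.eye(4);T[:3,:3]=np.array(s["ee_rot"]);T[:3,3]=s["tcp_pos"]
    M=T@np.array(cal["tool_from_camera"]); return cal,M[:3,:3],M[:3,3]
def cloud(cal,R,c,depth):
    v,u=np.mgrid[0:400,0:640]; a,b=ray(cal,u.astype(float),v.astype(float))
    P=np.stack([a*depth,b*depth,depth],-1)@R.T+c
    P[depth==0]=np.nan
    return P
def onplane(cal,R,c,u,v,z):
    a,b=ray(cal,u,v); d=R@np.array([a,b,1.]); return c+d*(z-c[2])/d[2]
def proj(cal,R,c,X):
    p=R.T@(np.array(X)-c); a,b=p[0]/p[2],p[1]/p[2]; k=1+cal["k1"]*(a*a+b*b)
    return cal["fx"]*a*k+cal["cx"],cal["fy"]*b*k+cal["cy"]
E
python3 - <<'E'
from h import *
s=r.sense();print(s)
for n in ["scene","side","wrist"]:
    cal,R,c=cam_pose(n); im,d=r.capture(n); cv2.imwrite(f"pics/a_{n}.png",im); np.savez(f"a_{n}.npz",im=im,d=d,R=R,c=c); print(n,cal["fx"],c,R[:,2])
    P=cloud(cal,R,c,d)
    for q in ["pin","pin_block","mould","half","swing_grip","fixed_grip","lock_hole","middle_hole","pin_grip","jar_mid","tumbler_mid","wax_mid"]:
        for x in r.cut_out(q,n)[:2]:
            m=x["region"]; p=np.nanmedian(P[m],0); print(q,round(x["confidence"],2),np.round(x["uv"]),m.sum(),p.round(3),np.nanmin(P[m],0).round(3),np.nanmax(P[m],0).round(3))
E
```

```text
pics
{'time_s': 0.0, 'joints': array([ 1.48173581e+01,  2.20921095e+01,  3.78996914e-01, -3.13066004e-02,
       -6.84104037e+01, -1.48176786e+01]), 'joint_velocities': array([ 0.01532624,  0.04766536,  0.01518053,  0.04915231, -0.04529222,
       -0.00766004]), 'effort': array([ 5.69075401e-04, -3.90661991e+01,  1.87403029e+01,  4.22001421e+00,
        1.09914420e-02, -1.81494070e-04]), 'tcp_pos': array([6.24390330e-01, 3.77227776e-05, 2.21434049e-01]), 'ee_rot': array([[-9.99997528e-01,  2.07126905e-04, -2.21396034e-03],
       [ 2.07260528e-04,  9.99999977e-01, -6.01252498e-05],
       [ 2.21394784e-03, -6.05839677e-05, -9.99997547e-01]]), 'wrist_force': array([-0.4023622 ,  0.10348888, -0.22150146]), 'moment': array([-0.00075295, -0.0184738 ,  0.03791477]), 'gripper_width': 1.0031202098167837}
scene 421.2364840558415 [ 1.01538381 -0.4331145   0.83452514] [-0.48358387  0.45703417 -0.74650278]
pin 0.75 [146. 279.] 180 [ 0.46  -0.374  0.08 ] [ 0.44  -0.386  0.06 ] [ 0.468 -0.363  0.105]
pin 0.48 [339. 241.] 1458 [0.65  0.003 0.07 ] [ 0.491 -0.077 -0.005] [0.7   0.158 0.106]
pin_bloc
[... 2854 characters left out ...]
17e-04  2.63685429e-01 -9.64608622e-01]
pin 0.54 [320. 118.] 33152 [ 0.63  -0.059  0.019] [ 0.405 -0.148 -0.003] [0.742 0.171 0.31 ]
mould 0.77 [322. 118.] 32795 [ 0.63  -0.059  0.02 ] [ 0.406 -0.149 -0.002] [0.742 0.111 0.107]
mould 0.45 [287. 192.] 6979 [0.662 0.006 0.079] [ 0.552 -0.07  -0.002] [0.719 0.113 0.105]
half 0.58 [292. 193.] 7510 [0.66  0.007 0.076] [ 0.547 -0.071 -0.003] [0.719 0.113 0.106]
swing_grip 0.86 [288. 188.] 7403 [0.66  0.006 0.077] [ 0.525 -0.071 -0.002] [0.724 0.171 0.304]
lock_hole 0.87 [328. 117.] 33146 [ 0.63  -0.059  0.019] [ 0.417 -0.149 -0.003] [0.739 0.113 0.107]
middle_hole 0.66 [289. 195.] 7390 [0.66  0.006 0.077] [ 0.525 -0.071 -0.002] [0.724 0.173 0.306]
```

View pics/a_scene.png

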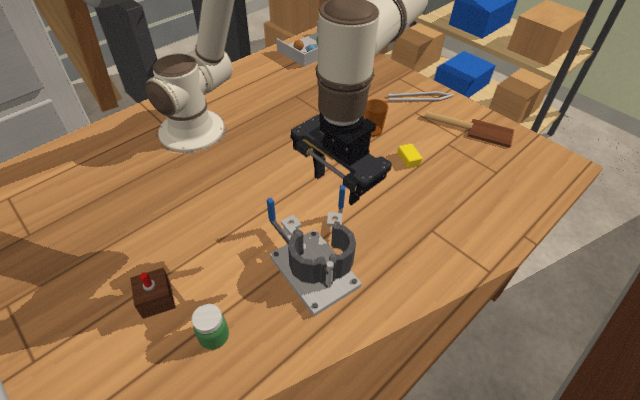

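View pics/a_wrist.png

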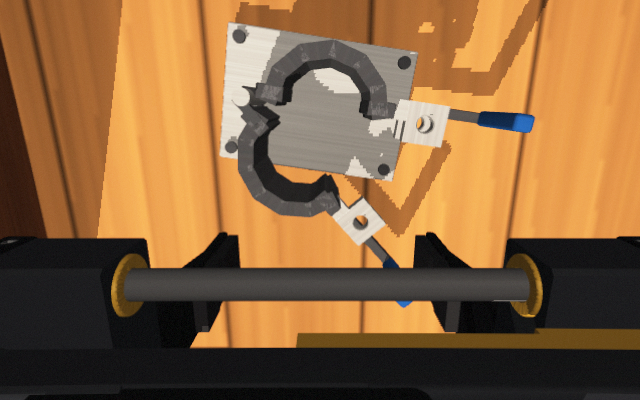

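View pics/a_side.png

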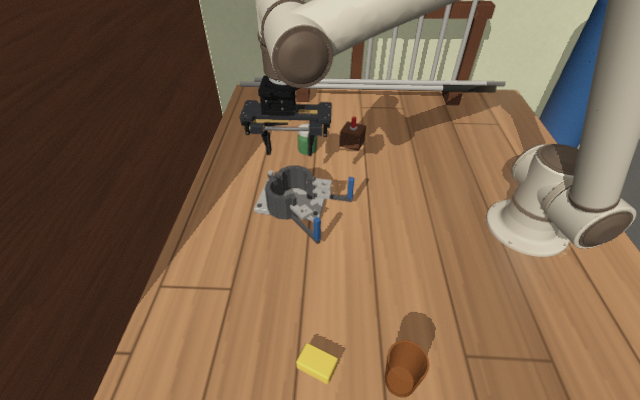

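```bash
python3 - <<'E'
from h import *
for n in ["scene","side","wrist"]:
    f=np.load(f"a_{n}.npz"); cal=r.calibration(n); R,c=f["R"],f["c"]; P=cloud(cal,R,c,f["d"])
    im=f["im"]; hsv=cv2.cvtColor(im,cv2.COLOR_BGR2HSV)
    near=(np.abs(P[...,0]-.55)<.2)&(np.abs(P[...,1])<.2)&(P[...,2]<.125)
    m=((hsv[...,0]>98)&(hsv[...,0]<125)&(hsv[...,1]>130)&near).astype(np.uint8)
    k,l,st,_=cv2.connectedComponentsWithStats(m)
    for i in range(1,k):
        if st[i,4]>20:
            q=P[l==i]; top=q[q[:,2]>np.nanmax(q[:,2])-.006]
            print(n,"blue",st[i],np.nanmedian(q,0).round(4),np.nanmin(q,0).round(3),np.nanmax(q,0).round(3),"top",np.mean(top,0).round(4))
    pl=(np.abs(P[...,2]-.018)<.006)&(hsv[...,1]<70)&(P[...,0]>.5)&(P[...,0]<.8)&(np.abs(P[...,1]+.05)<.15)
    rect=cv2.minAreaRect((P[pl][:,:2]*1000).astype(np.float32)); print(n,"plate",pl.sum(),rect,np.median(P[pl][:,2]))
    red=((hsv[...,0]<6)|(hsv[...,0]>174))&(hsv[...,1]>150)&(np.hypot(P[...,0]-.46,P[...,1]+.374)<.03)
    if red.sum(): 
        q=P[red]; print("red",red.sum(),np.nanmedian(q,0),np.nanmin(q,0),np.nanmax(q,0), q[q[:,2]>np.nanmax(q[:,2])-.004].mean(0))
cal=r.calibration("wrist"); f=np.load("a_wrist.npz"); R,c=f["R"],f["c"]
print("hole",onplane(cal,R,c,425,124,.085),"post",onplane(cal,R,c,527,123,.105),"mid",onplane(cal,R,c,361,222,.07))
cv2.imwrite("pics/z.png",cv2.resize(f["im"][10:310,200:560],None,fx=2,fy=2,interpolation=cv2.INTER_CUBIC))
f=np.load("a_scene.npz");cv2.imwrite("pics/z2.png",cv2.resize(f["im"][180:330,110:370],None,fx=3,fy=3,interpolation=cv2.INTER_CUBIC))
E
```

```text
scene blue [339 186   6  22  91] [0.5592 0.0899 0.08  ] [0.55  0.085 0.037] [0.565 0.098 0.106] top [0.5568 0.0933 0.1045]
scene blue [267 198   8  23 126] [ 0.4774 -0.0629  0.0813] [ 0.467 -0.067  0.039] [ 0.481 -0.054  0.108] top [ 0.4735 -0.0602  0.1046]
scene plate 2459 ((637.2151489257812, -64.3439712524414), (144.53041076660156, 185.29676818847656), 81.59271240234375) 0.01842038327246942
red 111 [ 0.45991922 -0.37451657  0.09205843] [ 0.43095139 -0.38144002  0.05971626] [ 0.46414253 -0.36322447  0.10471826] [ 0.4560614  -0.37375141  0.10242977]
side blue [347 178   7  20  88] [ 0.4702 -0.0509  0.0772] [ 0.464 -0.056  0.04 ] [ 0.477 -0.047  0.109] top [ 0.4698 -0.0524  0.1059]
side blue [314 218   6  22 124] [0.5546 0.103  0.0779] [0.548 0.094 0.041] [0.561 0.107 0.108] top [0.5551 0.1011 0.1055]
side plate 687 ((618.0791625976562, -51.87909698486328), (154.37109375, 224.29190063476562), 83.2509536743164) 0.02002858396828122
red 43 [ 0.45454054 -0.36689808  0.08758247] [ 0.44312346 -0.39016337  0.06300697] [ 0.46188868 -0.36162989  0.10589428] [ 0.45466343 -0.36804688  0.10353156]
wrist blue [478 112  56  21 872] [ 0.4801 -0.0575  0.0925] [ 0.466 -0.064  0.037] [ 0.482 -0.05   0.107] top [ 0.4747 -0.0569  0.104 ]
wrist blue [383 258  15   9  88] [0.5602 0.0891 0.0467] [0.552 0.087 0.037] [0.566 0.094 0.058] top [0.5582 0.088  0.0546]
wrist blue [397 301  15   6  54] [0.5575 0.0999 0.1044] [0.551 0.098 0.103] [0.563 0.104 0.106] top [0.5572 0.1004 0.1044]
wrist plate 16766 ((638.8709716796875, -64.04257202148438), (139.4544677734375, 184.40283203125), 81.65300750732422) 0.017396773472936722
hole [ 0.54428073 -0.05504692  0.085     ] post [ 0.47143095 -0.05668722  0.105     ] mid [0.59362146 0.03613672 0.07      ]
```

View pics/z.png

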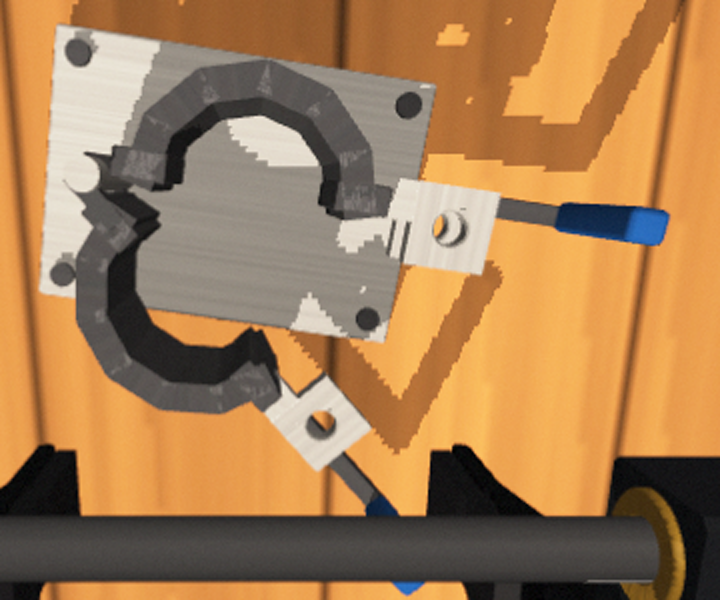

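View pics/z2.png

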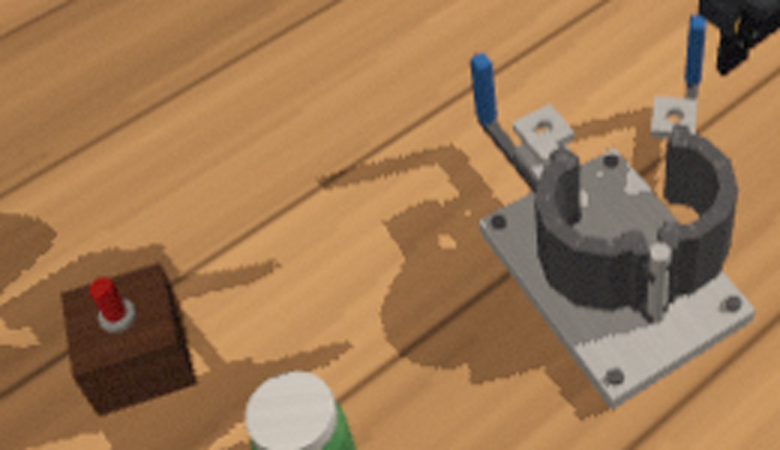

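```bash
python3 -m jog '[[[0.006,0.02,0],[0,0,-1.2]],[[0.012,0.04,0],[0,0,-2.4]],[[0.018,0.06,0],[0,0,-3.6]],[[0.024,0.08,0],[0,0,-4.8]],[[0.03,0.1,0.01],[0,0,-6]],[[0.034,0.12,0.03],[0,0,-7.2]],[[0.0365,0.127,0.05],[0,0,-8.1]],[[0.0365,0.127,0.07],[0,0,-8.1]],[[0.0365,0.127,0.08],[0,0,-8.1]],[[0.0365,0.127,0.08],[0,0,-8.1]]]' 0
python3 - <<'E'
from h import *
s=r.sense();print(s["tcp_pos"],np.array(s["ee_rot"]).round(3),s["time_s"],s["gripper_width"])
for n in ["scene","wrist","side"]:
    im,d=r.capture(n); cv2.imwrite(f"pics/b_{n}.png",im)
E
```

```text
time_s: 2.78
tcp_pos: [0.5869, 0.1265, 0.1399]
ee_rot: [[-0.761, -0.649, -0.005], [-0.649, 0.761, -0.002], [0.005, 0.002, -1.0]]
wrist_force: [0.5, 0.3, 0.3]
gripper_width: 0.325
[0.58690562 0.1265154  0.13988914] [[-0.761 -0.649 -0.005]
 [-0.649  0.761 -0.002]
 [ 0.005  0.002 -1.   ]] 2.7833 0.32463197966633633
```

View pics/b_wrist.png

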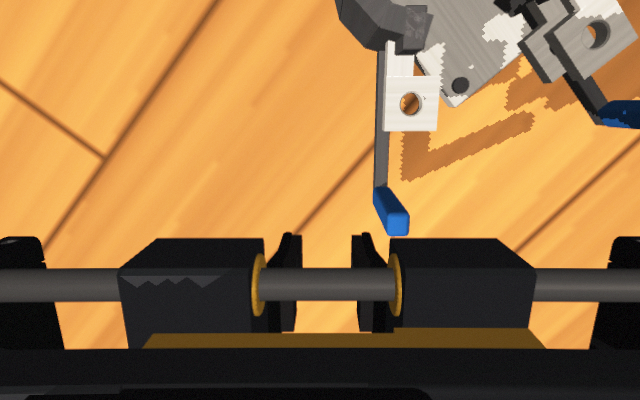

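View pics/b_side.png

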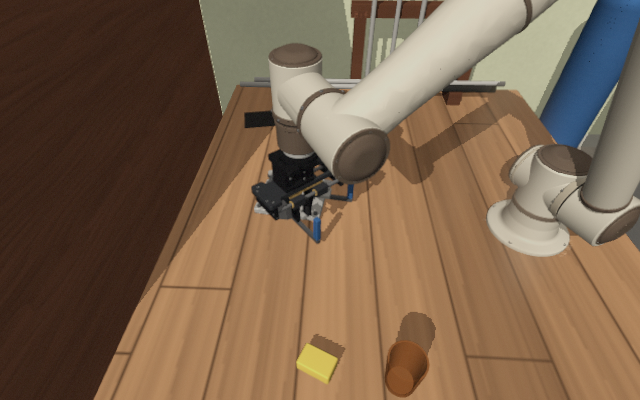

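```bash
python3 - <<'E'
from h import *
cal,R,c=cam_pose("wrist")
p=onplane(cal,R,c,398,222,.105); print(p)
s=r.sense();E=np.array(s["ee_rot"]);print(E.T@(p-s["tcp_pos"]), proj(cal,R,c,s["tcp_pos"]))
print("holes",onplane(cal,R,c,596,34,.085),onplane(cal,R,c,411,103,.07))
E
```

```text
[0.56011005 0.09651993 0.105     ]
[ 0.04214989 -0.00399431  0.03868191] (np.float64(328.18763288856553), np.float64(255.07036479201497))
holes [ 0.54519581 -0.05559623  0.085     ] [0.59609589 0.03672338 0.07      ]
```

```bash
python3 -m jog '[[[0,-0.003,0.02],[0,0,0]],[[0,-0.003,0.04],[0,0,0]],[[0,-0.003,0.06],[0,0,0]],[[0,-0.003,0.075],[0,0,0]],[[0,-0.003,0.085],[0,0,0]],[[0.004,-0.003,0.085],[0,0,0]],[[0.008,-0.003,0.085],[0,0,0]],[[0.012,-0.003,0.085],[0,0,0]],[[0.016,-0.003,0.085],[0,0,0]],[[0.017,-0.003,0.085],[0,0,0]]]' 0
python3 - <<'E'
from h import *
s=r.sense();E=np.array(s["ee_rot"]);p=np.array(s["tcp_pos"]);print(p,s["wrist_force"],s["gripper_width"])
H=np.array([.6927,-.0769,p[2]])
v=E.T@(p-H)
for a in range(2,44,2):
    f=np.radians(a);w=np.array([v[0]*np.cos(f)+v[1]*np.sin(f),-v[0]*np.sin(f)+v[1]*np.cos(f)]);print(a,-a/5,(w-v[:2]).round(4))
r.capture("wrist")
im,d=r.capture("scene"); cv2.imwrite("pics/c.png",im)
E
```

```text
time_s: 3.77
tcp_pos: [0.5774, 0.1134, 0.0588]
ee_rot: [[-0.761, -0.649, 0.002], [-0.649, 0.761, 0.001], [-0.002, -0.0, -1.0]]
wrist_force: [-0.3, 0.0, -0.3]
gripper_width: 0.003
[0.57740362 0.11340543 0.0587746 ] [-0.27846042  0.04918758 -0.29926234] 0.003464816253341347
2 -0.4 [0.0077 0.0011]
4 -0.8 [0.0154 0.002 ]
6 -1.2 [0.0232 0.0025]
8 -1.6 [0.0309 0.0029]
10 -2.0 [0.0387 0.0029]
12 -2.4 [0.0464 0.0027]
14 -2.8 [0.0542 0.0021]
16 -3.2 [0.0619 0.0014]
18 -3.6 [0.0696 0.0003]
20 -4.0 [ 0.0773 -0.001 ]
22 -4.4 [ 0.0849 -0.0026]
24 -4.8 [ 0.0924 -0.0044]
26 -5.2 [ 0.0999 -0.0065]
28 -5.6 [ 0.1073 -0.0089]
30 -6.0 [ 0.1146 -0.0115]
32 -6.4 [ 0.1218 -0.0144]
34 -6.8 [ 0.1289 -0.0175]
36 -7.2 [ 0.1359 -0.0209]
38 -7.6 [ 0.1428 -0.0245]
40 -8.0 [ 0.1495 -0.0283]
42 -8.4 [ 0.1561 -0.0324]
```

View pics/c.png

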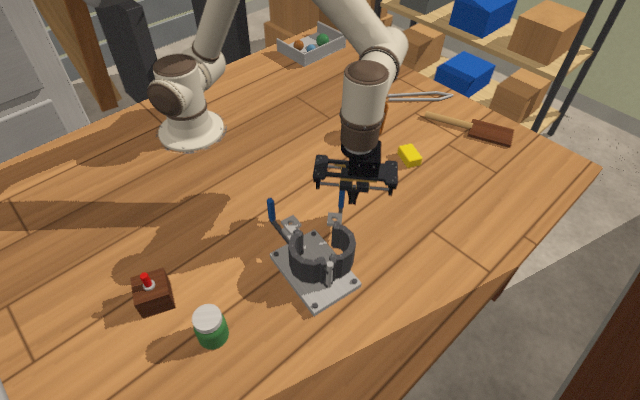

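```bash
python3 -m jog '[[[0.0077,0.0011,0],[0,0,-0.4]],[[0.0154,0.002,0],[0,0,-0.8]],[[0.0232,0.0025,0],[0,0,-1.2]],[[0.0309,0.0029,0],[0,0,-1.6]],[[0.0387,0.0029,0],[0,0,-2.0]],[[0.0464,0.0027,0],[0,0,-2.4]],[[0.0542,0.0021,0],[0,0,-2.8]],[[0.0619,0.0014,0],[0,0,-3.2]],[[0.0696,0.0003,0],[0,0,-3.6]],[[0.0773,-0.001,0],[0,0,-4.0]]]'
python3 - <<'E'
from h import *
im,d=r.capture("wrist"); cv2.imwrite("pics/d.png",im)
E
```

```text
time_s: 4.7
tcp_pos: [0.5202, 0.0636, 0.0583]
ee_rot: [[-0.491, -0.871, 0.003], [-0.871, 0.491, 0.002], [-0.003, -0.002, -1.0]]
wrist_force: [-0.2, 4.3, -0.1]
gripper_width: 0.005
```

View pics/d.png

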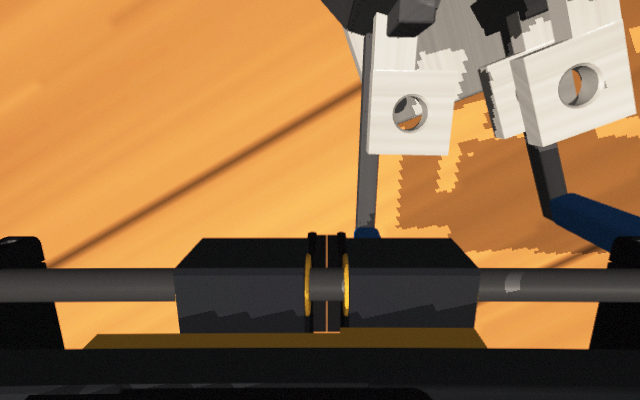

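```bash
cat > arc.py <<'E'
from h import *
cal,R,c=cam_pose("wrist")
s=r.sense();E=np.array(s["ee_rot"]);p=np.array(s["tcp_pos"])
H=np.array([.6927,-.0769,p[2]])
v=E.T@(p-H)
for a in range(1,26,1):
    f=np.radians(a);w=np.array([v[0]*np.cos(f)+v[1]*np.sin(f),-v[0]*np.sin(f)+v[1]*np.cos(f)]);print(a,-a/5,(w-v[:2]).round(4))
E
python3 arc.py; python3 - <<'E'
from h import *
cal,R,c=cam_pose("wrist")
H=np.array([.6927,-.0769])
m=onplane(cal,R,c,410,112,.07);l=onplane(cal,R,c,578,84,.085)
f=lambda q:np.degrees(np.arctan2(*(q[:2]-H)[::-1]))
print(m,l,f(m),f(l))
E
```

```text
1 -0.2 [0.0038 0.0006]
2 -0.4 [0.0077 0.0011]
3 -0.6 [0.0116 0.0016]
4 -0.8 [0.0154 0.002 ]
5 -1.0 [0.0193 0.0023]
6 -1.2 [0.0232 0.0026]
7 -1.4 [0.0271 0.0028]
8 -1.6 [0.0309 0.0029]
9 -1.8 [0.0348 0.003 ]
10 -2.0 [0.0387 0.003 ]
11 -2.2 [0.0426 0.0029]
12 -2.4 [0.0465 0.0027]
13 -2.6 [0.0504 0.0025]
14 -2.8 [0.0542 0.0022]
15 -3.0 [0.0581 0.0019]
16 -3.2 [0.062  0.0015]
17 -3.4 [0.0658 0.001 ]
18 -3.6 [0.0697 0.0005]
19 -3.8 [ 0.0735 -0.0002]
20 -4.0 [ 0.0773 -0.0008]
21 -4.2 [ 0.0812 -0.0016]
22 -4.4 [ 0.085  -0.0024]
23 -4.6 [ 0.0888 -0.0033]
24 -4.8 [ 0.0925 -0.0042]
25 -5.0 [ 0.0963 -0.0053]
[ 0.56296302 -0.00134698  0.07      ] [ 0.54400858 -0.05525053  0.085     ] 149.7853910773544 171.71594609000823
```

```bash
python3 -m jog '[[[0.0077,0.0011,0],[0,0,-0.4]],[[0.0154,0.002,0],[0,0,-0.8]],[[0.0232,0.0026,0],[0,0,-1.2]],[[0.0309,0.0029,0],[0,0,-1.6]],[[0.0387,0.003,0],[0,0,-2.0]],[[0.0465,0.0027,0],[0,0,-2.4]],[[0.0542,0.0022,0],[0,0,-2.8]],[[0.062,0.0015,0],[0,0,-3.2]],[[0.0697,0.0005,0],[0,0,-3.6]],[[0.0773,-0.0008,0],[0,0,-4.0]]]'
python3 - <<'E'
from h import *
im,d=r.capture("wrist"); cv2.imwrite("pics/e.png",im)
E
```

```text
time_s: 5.58
tcp_pos: [0.4827, -0.0045, 0.0582]
ee_rot: [[-0.164, -0.987, 0.002], [-0.987, 0.164, 0.001], [-0.001, -0.002, -1.0]]
wrist_force: [0.1, 3.6, 2.4]
gripper_width: 0.006
```

View pics/e.png

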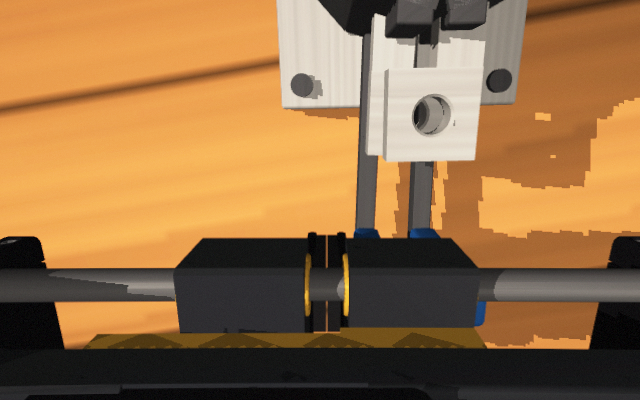

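```bash
python3 -m jog '[[[-0.004,0,0],[0,0,0]],[[-0.004,0,-0.015],[0,0,0]],[[-0.004,0,-0.03],[0,0,0]],[[-0.004,0,-0.045],[0,0,0]],[[-0.004,0,-0.06],[0,0,0]],[[0.005,0.001,-0.065],[0,0,-0.2]],[[0.015,0.001,-0.065],[0,0,-0.2]],[[0.025,0.001,-0.065],[0,0,-0.2]],[[0.035,0.001,-0.065],[0,0,-0.2]],[[0.041,0.001,-0.065],[0,0,-0.2]]]'
python3 -m jog '[[[0,0,0],[0,0,0]],[[0,0,0],[0,0,0]],[[0,0,0],[0,0,0]],[[0,0,0],[0,0,0]],[[0,0,0],[0,0,0]],[[0,0,0],[0,0,0]],[[0,0,0],[0,0,0]],[[0,0,0],[0,0,0]],[[0,0,0],[0,0,0]],[[0,0,0],[0,0,0]]]' 0.087
python3 - <<'E'
from h import *
im,d=r.capture("wrist"); cv2.imwrite("pics/f.png",im)
cal,R,c=cam_pose("wrist");print(proj(cal,R,c,r.sense()["tcp_pos"]))
E
```

```text
time_s: 6.47
tcp_pos: [0.4734, -0.0464, 0.1218]
ee_rot: [[-0.149, -0.989, -0.002], [-0.989, 0.149, -0.0], [0.001, 0.002, -1.0]]
wrist_force: [0.6, -0.9, 0.2]
gripper_width: 0.007
time_s: 7.3
tcp_pos: [0.4742, -0.0451, 0.1226]
ee_rot: [[-0.148, -0.989, 0.0], [-0.989, 0.148, 0.0], [-0.0, 0.0, -1.0]]
wrist_force: [-0.3, 0.8, 0.1]
gripper_width: 0.681
(np.float64(326.33889986055385), np.float64(255.67520210836568))
```

View pics/f.png

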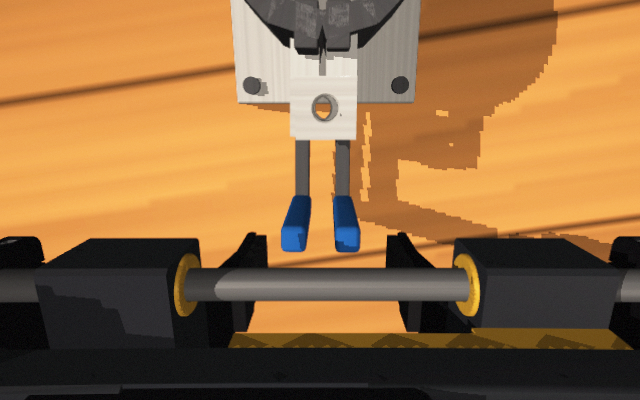

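```bash
python3 - <<'E'
from h import *
cal,R,c=cam_pose("wrist");s=r.sense();E=np.array(s["ee_rot"])
for u,v in [(294,239),(347,239)]:
    p=onplane(cal,R,c,u,v,.105);print(p,E.T@(p-s["tcp_pos"]))
print(onplane(cal,R,c,324,107,.085),s["gripper_width"])
E
```

```text
[ 0.47868564 -0.02803381  0.105     ] [-0.01760397 -0.00185368  0.01756565]
[ 0.47440242 -0.05659321  0.105     ] [ 0.01127483 -0.00183904  0.0175651 ]
[ 0.54480087 -0.05446064  0.085     ] 0.726401673065813
```

```bash
python3 -m jog '[[[0,-0.002,0.01],[0,0,0]],[[0,-0.002,0.02],[0,0,0]],[[0,-0.002,0.03],[0,0,0]],[[0,-0.002,0.04],[0,0,0]],[[0,-0.002,0.05],[0,0,0]],[[0,-0.002,0.06],[0,0,0]],[[0,-0.002,0.065],[0,0,0]],[[0,-0.002,0.065],[0,0,0]],[[0,-0.002,0.065],[0,0,0]],[[0,-0.002,0.065],[0,0,0]]]' 0.087
python3 -m jog '[[[0,0,0],[0,0,0]],[[0,0,0],[0,0,0]],[[0,0,0],[0,0,0]],[[0,0,0],[0,0,0]],[[0,0,0],[0,0,0]],[[0,0,0],[0,0,0]],[[0,0,0],[0,0,0]],[[0,0,0],[0,0,0]],[[0,0,0],[0,0,0]],[[0,0,0],[0,0,0]]]' 0.02
python3 - <<'E'
from h import *
im,d=r.capture("wrist"); cv2.imwrite("pics/g.png",im)
print(r.sense()["wrist_force"],r.sense()["gripper_width"]*87)
E
```

```text
time_s: 8.18
tcp_pos: [0.4767, -0.0455, 0.0579]
ee_rot: [[-0.148, -0.989, 0.001], [-0.989, 0.148, 0.0], [-0.0, -0.001, -1.0]]
wrist_force: [0.5, 0.3, -0.6]
gripper_width: 0.998
time_s: 9.02
tcp_pos: [0.476, -0.0451, 0.0575]
ee_rot: [[-0.148, -0.989, -0.0], [-0.989, 0.148, 0.0], [-0.0, 0.0, -1.0]]
wrist_force: [-1.1, 4.1, 0.6]
gripper_width: 0.436
[-1.94863538  3.59571117  1.42909972] 37.91375603131451
```

View pics/g.png

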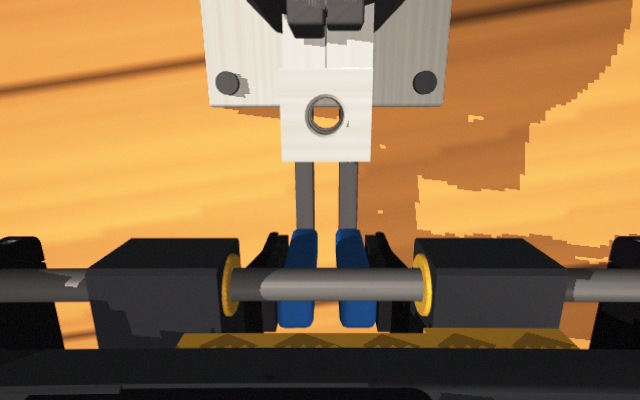

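```bash
python3 -m jog '[[[0,0,0],[0,0,0]],[[0,0,0],[0,0,0]],[[0,0,0],[0,0,0]],[[0,0,0],[0,0,0]],[[0,0,0],[0,0,0]],[[0,0,-0.02],[0,0,0]],[[0,0,-0.045],[0,0,0]],[[0,0,-0.07],[0,0,0]],[[0,0,-0.095],[0,0,0]],[[0,0,-0.115],[0,0,0]]]' 0.087
python3 - <<'E'
from h import *
cal,R,c=cam_pose("wrist");s=r.sense()
im,d=r.capture("wrist"); cv2.imwrite("pics/i.png",im)
print(s["joints"])
E
python3 -m jog '[[[0.032,-0.003,0],[0,0,0]],[[0.065,-0.006,0],[0,0,0]],[[0.1,-0.009,0],[0,0,0]],[[0.135,-0.012,0],[0,0,0]],[[0.17,-0.015,0],[0,0,0]],[[0.205,-0.018,0],[0,0,0]],[[0.24,-0.021,0],[0,0,0]],[[0.275,-0.024,0],[0,0,0]],[[0.305,-0.027,0],[0,0,0]],[[0.325,-0.0285,0],[0,0,0]]]'
python3 - <<'E'
from h import *
s=r.sense();print(s["tcp_pos"],s["joints"])
im,d=r.capture("wrist"); cv2.imwrite("pics/j.png",im)
for x in r.cut_out("pin_grip","wrist")[:2]: print(x["confidence"],x["uv"],x["region"].sum())
E
```

```text
time_s: 9.9
tcp_pos: [0.4766, -0.0457, 0.1745]
ee_rot: [[-0.148, -0.989, 0.002], [-0.989, 0.148, -0.0], [-0.0, -0.002, -1.0]]
wrist_force: [0.4, 0.3, 1.0]
gripper_width: 0.992
[ 1.40419274e+01  1.02731497e+01 -2.36691793e+01  3.32373238e-02
 -5.59488294e+01  6.74417987e+01]
time_s: 10.78
tcp_pos: [0.4557, -0.374, 0.1719]
ee_rot: [[-0.15, -0.989, -0.0], [-0.989, 0.15, -0.0], [0.0, 0.0, -1.0]]
wrist_force: [0.2, -0.4, 1.4]
gripper_width: 1.002
[ 0.45574779 -0.37395408  0.17194569] [-2.36284748e+01  2.09130535e+01 -8.93808009e+00  2.96214497e-02
 -6.01669834e+01  1.04987590e+02]
0.97 [323.1, 201.1] 852
```

View pics/i.png

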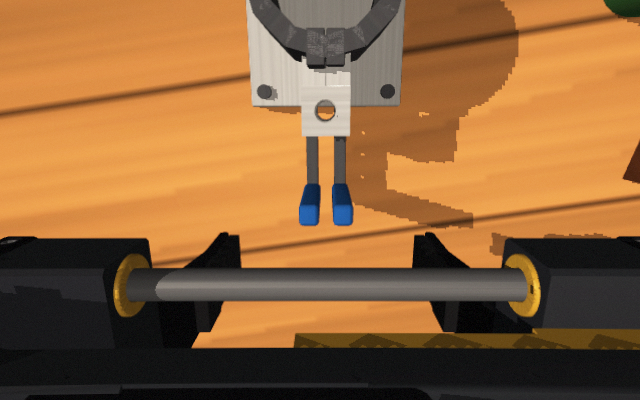

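View pics/j.png

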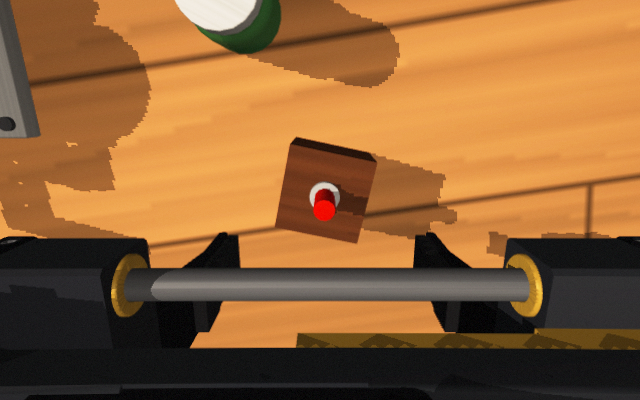

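```bash
python3 - <<'E'
from h import *
cal,R,c=cam_pose("wrist");s=r.sense();E=np.array(s["ee_rot"]);print(s["tcp_pos"])
im=cv2.imread("pics/j.png");hsv=cv2.cvtColor(im,cv2.COLOR_BGR2HSV)
cv2.imwrite("pics/j2.png",cv2.resize(im[170:230,290:370],None,fx=8,fy=8,interpolation=cv2.INTER_CUBIC))
for u,v,z in [(324,212,.101),(324,194,.065)]:
    p=onplane(cal,R,c,u,v,z);print(p,E.T@(p-s["tcp_pos"]))
# same for hole with picture i is gone
E
```

```text
[ 0.45561685 -0.37392147  0.17158422]
[ 0.45634162 -0.37247077  0.101     ] [-0.00156183 -0.0005576   0.07058337]
[ 0.45980733 -0.37281762  0.065     ] [-0.00175479 -0.00406724  0.10658027]
```

View pics/j2.png

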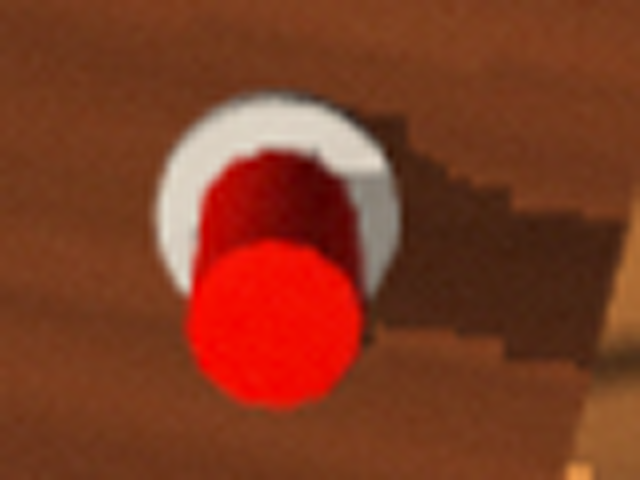

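```bash
python3 -m jog '[[[-0.0015,-0.002,0.015],[0,0,0]],[[-0.0015,-0.002,0.03],[0,0,0]],[[-0.0015,-0.002,0.045],[0,0,0]],[[-0.0015,-0.002,0.06],[0,0,0]],[[-0.0015,-0.002,0.075],[0,0,0]],[[-0.0015,-0.002,0.085],[0,0,0]],[[-0.0015,-0.002,0.092],[0,0,0]],[[-0.0015,-0.002,0.098],[0,0,0]],[[-0.0015,-0.002,0.101],[0,0,0]],[[-0.0015,-0.002,0.101],[0,0,0]]]' 0.06
python3 - <<'E'
from h import *
s=r.sense();print(s["tcp_pos"],s["wrist_force"])
im,d=r.capture("wrist"); cv2.imwrite("pics/k.png",im)
E
```

```text
time_s: 11.72
tcp_pos: [0.4585, -0.3698, 0.0712]
ee_rot: [[-0.148, -0.989, -0.001], [-0.989, 0.148, 0.0], [-0.0, 0.001, -1.0]]
wrist_force: [-0.0, -0.0, 0.2]
gripper_width: 0.693
[ 0.45852015 -0.36975468  0.07122257] [-0.03329794 -0.01474249  0.22292491]
```

View pics/k.png

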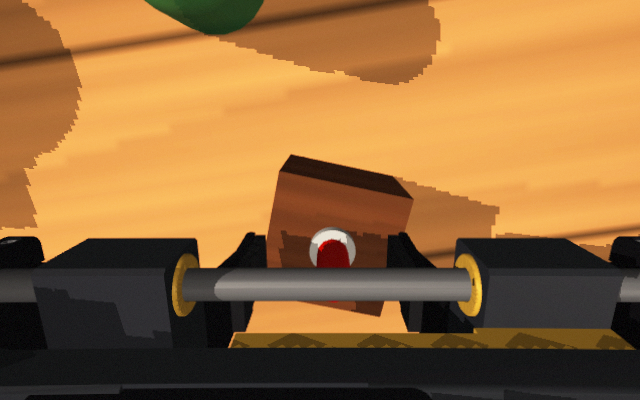

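```bash
python3 -m jog '[[[0.001,0,0],[0,0,0]],[[0.0025,0,0],[0,0,0]],[[0.0025,0,0],[0,0,0]],[[0.0025,0,0],[0,0,0]],[[0.0025,0,0],[0,0,0]],[[0.0025,0,0],[0,0,0]],[[0.0025,0,0],[0,0,0]],[[0.0025,0,0],[0,0,0]],[[0.0025,0,0],[0,0,0]],[[0.0025,0,0],[0,0,0]]]' 0.005
python3 -m jog '[[[0.0025,0,0],[0,0,0]],[[0.0025,0,0],[0,0,0]],[[0.0025,0,0],[0,0,0]],[[0.0025,0,-0.004],[0,0,0]],[[0.0025,0,-0.01],[0,0,0]],[[0.0025,0,-0.02],[0,0,0]],[[0.0025,0,-0.035],[0,0,0]],[[0.0025,0,-0.05],[0,0,0]],[[0.0025,0,-0.07],[0,0,0]],[[0.0025,0,-0.09],[0,0,0]]]'
python3 - <<'E'
from h import *
s=r.sense();print(s["tcp_pos"],s["wrist_force"])
for n in ["wrist","scene"]:
    im,d=r.capture(n); cv2.imwrite(f"pics/l_{n}.png",im)
E
```

```text
time_s: 12.6
tcp_pos: [0.4582, -0.3724, 0.0715]
ee_rot: [[-0.148, -0.989, -0.0], [-0.989, 0.148, -0.0], [0.0, 0.0, -1.0]]
wrist_force: [0.3, 0.3, -0.7]
gripper_width: 0.174
time_s: 13.43
tcp_pos: [0.4577, -0.375, 0.1632]
ee_rot: [[-0.148, -0.989, 0.0], [-0.989, 0.148, -0.0], [0.0, -0.0, -1.0]]
wrist_force: [0.7, -0.9, -0.4]
gripper_width: 0.176
[ 0.45767211 -0.37503485  0.16323128] [ 0.65053123 -0.90225904 -0.35675462]
```

View pics/l_wrist.png

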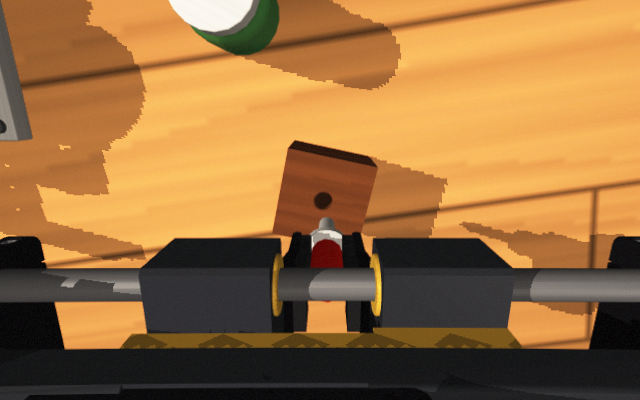

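View pics/l_scene.png

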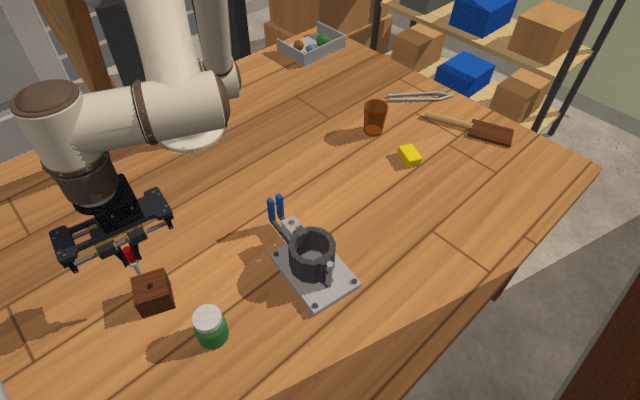

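```bash
python3 - <<'E'
from h import *
cal,R,c=cam_pose("wrist");s=r.sense();E=np.array(s["ee_rot"]);print(s["tcp_pos"])
im=cv2.imread("pics/l_wrist.png")
cv2.imwrite("pics/l2.png",cv2.resize(im[190:310,270:390],None,fx=5,fy=5,interpolation=cv2.INTER_CUBIC))
E
python3 -m jog '[[[-0.01,-0.001,-0.01],[0,0,0]],[[-0.035,-0.004,-0.02],[0,0,0]],[[-0.07,-0.008,-0.03],[0,0,0]],[[-0.11,-0.013,-0.03],[0,0,0]],[[-0.15,-0.018,-0.03],[0,0,0]],[[-0.19,-0.023,-0.03],[0,0,0]],[[-0.23,-0.028,-0.03],[0,0,0]],[[-0.27,-0.032,-0.03],[0,0,0]],[[-0.305,-0.036,-0.03],[0,0,0]],[[-0.329,-0.0385,-0.03],[0,0,0]]]'
python3 -m jog '[[[0,0,0],[0,0,0]],[[0,0,0],[0,0,0]],[[0,0,0],[0,0,0]],[[0,0,0],[0,0,0]],[[0,0,0],[0,0,0]],[[0,0,0],[0,0,0]],[[0,0,0],[0,0,0]],[[0,0,0],[0,0,0]],[[0,0,0],[0,0,0]],[[0,0,0],[0,0,0]]]'
python3 - <<'E'
from h import *
s=r.sense();print(s["tcp_pos"],s["wrist_force"])
for n in ["wrist","scene","side"]:
    im,d=r.capture(n); cv2.imwrite(f"pics/m_{n}.png",im)
im=cv2.imread("pics/m_wrist.png")
cv2.imwrite("pics/m2.png",cv2.resize(im[90:290,240:400],None,fx=4,fy=4,interpolation=cv2.INTER_CUBIC)[:600])
E
```

```text
[ 0.46005772 -0.37654343  0.16664506]
time_s: 14.37
tcp_pos: [0.5445, -0.0518, 0.1915]
ee_rot: [[-0.145, -0.989, -0.001], [-0.989, 0.145, 0.0], [-0.0, 0.001, -1.0]]
wrist_force: [-0.6, -0.9, -0.3]
gripper_width: 0.171
time_s: 15.2
tcp_pos: [0.5445, -0.0554, 0.1915]
ee_rot: [[-0.148, -0.989, 0.0], [-0.989, 0.148, 0.0], [-0.0, -0.0, -1.0]]
wrist_force: [-0.7, -0.4, -0.7]
gripper_width: 0.174
[ 0.544524   -0.05538924  0.19154844] [-0.67264263 -0.35312453 -0.74162403]
```

View pics/l2.png

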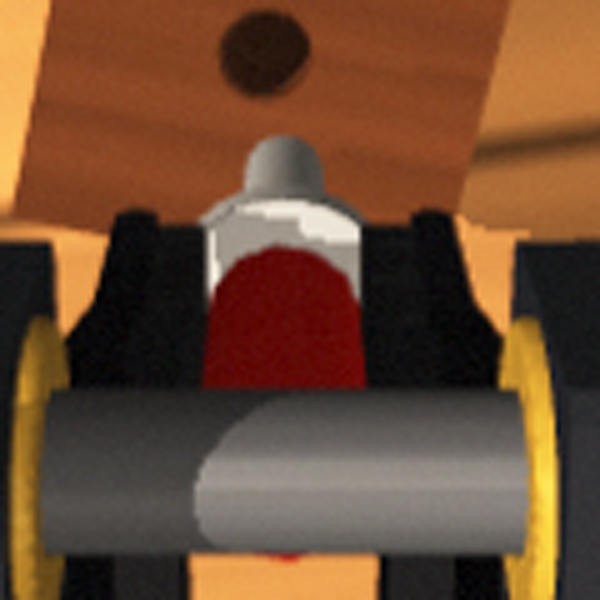

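View pics/m_wrist.png

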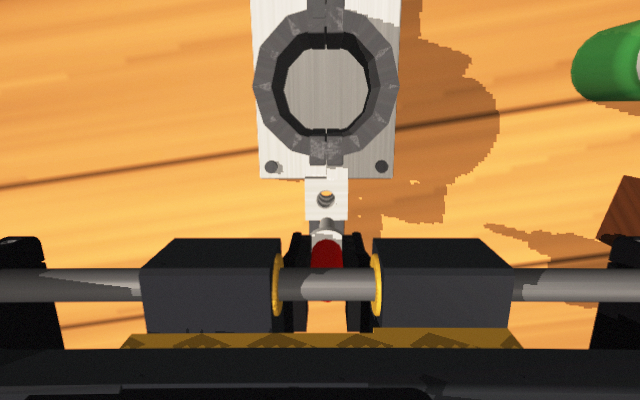

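View pics/m2.png

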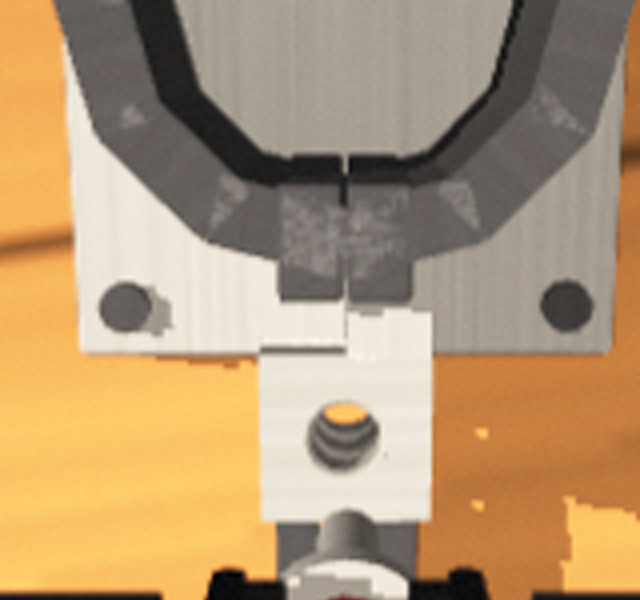

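```bash
python3 - <<'E'
from h import *
cal,R,c=cam_pose("wrist");s=r.sense();E=np.array(s["ee_rot"]);t=np.array(s["tcp_pos"])
h=onplane(cal,R,c,325.75,199.2,.085);print("hole",h,E.T@(h-t))
for name,v in {"tip":(0,0,.0565),"tip r3 edge":(0,-.003,.0565),"shank edge at 8mm":(0,-.005,.0485),"collar bottom":(0,0,.0115),"edge":(0,-.012,.0115),"edge top":(0,-.012,.0065)}.items(): print(name,np.round(proj(cal,R,c,t+E@np.array(v)),1))
E
```

```text
hole [ 0.54441766 -0.05481398  0.085     ] [-0.0003732   0.00016142  0.10651134]
tip [326.3 219.3]
tip r3 edge [326.3 214.9]
shank edge at 8mm [326.3 215.8]
collar bottom [326.3 246.5]
edge [326.3 225.1]
edge top [326.3 228.5]
```

```bash
python3 -m jog '[[[-0.0008,-0.0012,0.007],[0,0,0]],[[-0.0008,-0.0012,0.014],[0,0,0]],[[-0.0008,-0.0012,0.021],[0,0,0]],[[-0.0008,-0.0012,0.028],[0,0,0]],[[-0.0008,-0.0012,0.035],[0,0,0]],[[-0.0008,-0.0012,0.04],[0,0,0]],[[-0.0008,-0.0012,0.044],[0,0,0]],[[-0.0008,-0.0012,0.046],[0,0,0]],[[-0.0008,-0.0012,0.046],[0,0,0]],[[-0.0008,-0.0012,0.046],[0,0,0]]]'
python3 - <<'E'
from h import *
s=r.sense();print(s["tcp_pos"],s["wrist_force"])
for n in ["wrist","scene","side"]:
    im,d=r.capture(n); cv2.imwrite(f"pics/n_{n}.png",im)
im=cv2.imread("pics/n_wrist.png")
cv2.imwrite("pics/n2.png",cv2.resize(im[160:260,250:400],None,fx=5,fy=5,interpolation=cv2.INTER_CUBIC))
im=cv2.imread("pics/n_scene.png")
cv2.imwrite("pics/n3.png",cv2.resize(im[180:280,230:350],None,fx=5,fy=5,interpolation=cv2.INTER_CUBIC))
E
```

```text
time_s: 16.18
tcp_pos: [0.5461, -0.0546, 0.1457]
ee_rot: [[-0.148, -0.989, 0.0], [-0.989, 0.148, -0.0], [0.0, -0.0, -1.0]]
wrist_force: [0.4, -0.8, -1.1]
gripper_width: 0.174
[ 0.54605098 -0.05460131  0.14568453] [ 0.37638249 -0.79217724 -1.09704946]
```

View pics/n2.png

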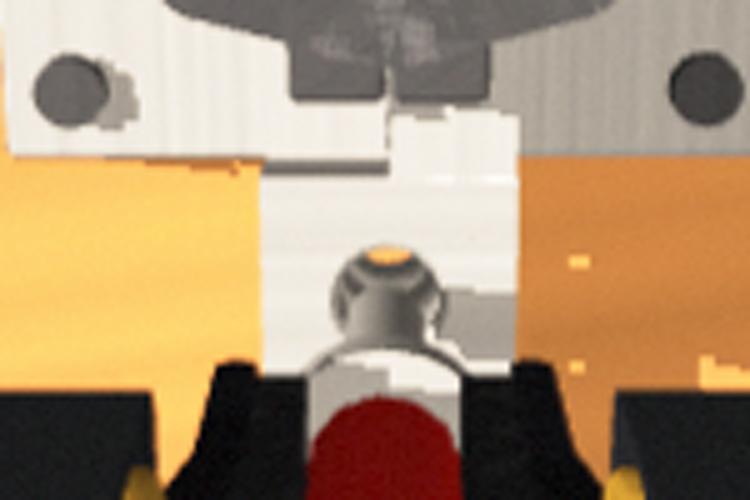

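View pics/n3.png

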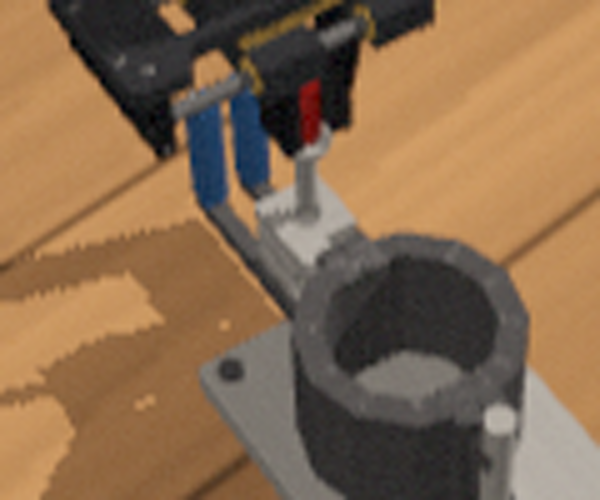

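```bash
python3 -m jog '[[[0,0,0.002],[0,0,0]],[[0,0,0.004],[0,0,0]],[[0,0,0.006],[0,0,0]],[[0,0,0.008],[0,0,0]],[[0,0,0.01],[0,0,0]],[[0,0,0.012],[0,0,0]],[[0,0,0.014],[0,0,0]],[[0,0,0.016],[0,0,0]],[[0,0,0.018],[0,0,0]],[[0,0,0.018],[0,0,0]]]'
python3 - <<'E'
from h import *
s=r.sense();print(s["tcp_pos"],s["wrist_force"])
im,d=r.capture("wrist")
cv2.imwrite("pics/o2.png",cv2.resize(im[160:300,230:420],None,fx=4,fy=4,interpolation=cv2.INTER_CUBIC))
E
```

```text
time_s: 17.17
tcp_pos: [0.5455, -0.0546, 0.127]
ee_rot: [[-0.148, -0.989, -0.001], [-0.989, 0.148, -0.0], [0.0, 0.001, -1.0]]
wrist_force: [-0.3, -0.3, -0.6]
gripper_width: 0.171
[ 0.54554113 -0.05459544  0.12702672] [-0.29722075 -0.34127742 -0.56782753]
```

View pics/o2.png

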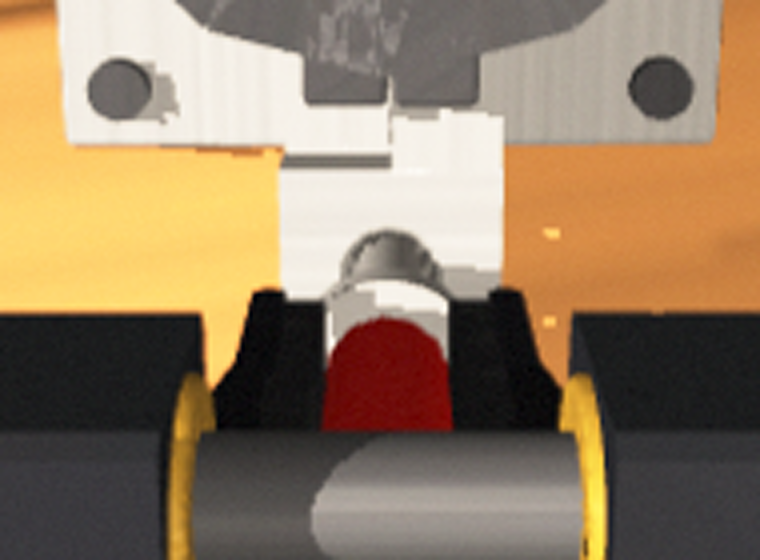

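```bash
python3 -m jog '[[[0,0,0.003],[0,0,0]],[[0,0,0.006],[0,0,0]],[[0,0,0.009],[0,0,0]],[[0,0,0.012],[0,0,0]],[[0,0,0.015],[0,0,0]],[[0,0,0.018],[0,0,0]],[[0,0,0.021],[0,0,0]],[[0,0,0.024],[0,0,0]],[[0,0,0.027],[0,0,0]],[[0,0,0.028],[0,0,0]]]'
python3 -m jog '[[[0,0,0.0005],[0,0,0]],[[0,0,0.001],[0,0,0]],[[0,0,0.0015],[0,0,0]],[[0,0,0.002],[0,0,0]],[[0,0,0.0025],[0,0,0]],[[0,0,0.003],[0,0,0]],[[0,0,0.003],[0,0,0]],[[0,0,0.003],[0,0,0]],[[0,0,0.003],[0,0,0]],[[0,0,0.003],[0,0,0]]]'
python3 - <<'E'
from h import *
s=r.sense();print(s["tcp_pos"],s["wrist_force"])
im,d=r.capture("wrist")
cv2.imwrite("pics/p2.png",cv2.resize(im[160:300,230:420],None,fx=4,fy=4,interpolation=cv2.INTER_CUBIC))
im,d=r.capture("scene")
cv2.imwrite("pics/p3.png",cv2.resize(im[180:280,230:350],None,fx=5,fy=5,interpolation=cv2.INTER_CUBIC))
E
```

```text
time_s: 18.05
tcp_pos: [0.5455, -0.0546, 0.0989]
ee_rot: [[-0.148, -0.989, -0.001], [-0.989, 0.148, -0.0], [0.0, 0.001, -1.0]]
wrist_force: [0.7, 0.3, -1.2]
gripper_width: 0.176
time_s: 18.88
tcp_pos: [0.5458, -0.0546, 0.0965]
ee_rot: [[-0.148, -0.989, -0.0], [-0.989, 0.148, 0.0], [-0.0, 0.0, -1.0]]
wrist_force: [-0.3, 0.3, -0.5]
gripper_width: 0.171
[ 0.54583537 -0.05458071  0.09653136] [-0.2867097   0.28037747 -0.54918886]
```

View pics/p2.png

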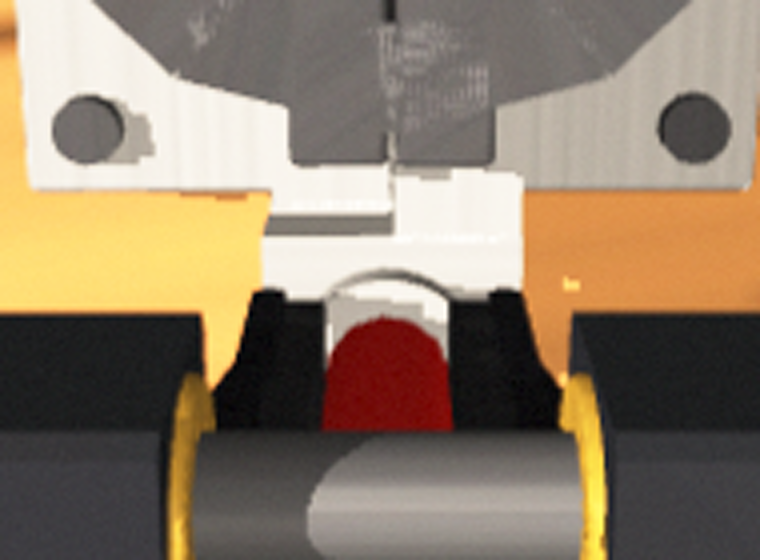

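View pics/p3.png

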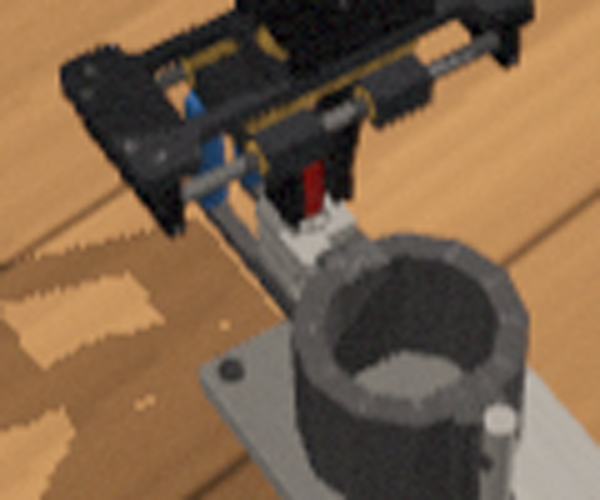

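```bash
python3 -m jog '[[[0,0,0.0003],[0,0,0]],[[0,0,0.0006],[0,0,0]],[[0,0,0.0009],[0,0,0]],[[0,0,0.0012],[0,0,0]],[[0,0,0.0015],[0,0,0]],[[0,0,0.0018],[0,0,0]],[[0,0,0.002],[0,0,0]],[[0,0,0.002],[0,0,0]],[[0,0,0.002],[0,0,0]],[[0,0,0.002],[0,0,0]]]'
```

```text
time_s: 19.82
tcp_pos: [0.546, -0.0546, 0.0965]
ee_rot: [[-0.147, -0.989, 0.001], [-0.989, 0.147, -0.0], [0.0, -0.001, -1.0]]
wrist_force: [-3.9, 0.6, 10.7]
gripper_width: 0.176
```

```bash
python3 -m jog '[[[0,0,-0.001],[0,0,0]],[[0,0,-0.001],[0,0,0]],[[0,0,-0.001],[0,0,0]],[[0,0,-0.001],[0,0,0]],[[0,0,-0.001],[0,0,0]],[[0,0,-0.001],[0,0,0]],[[0,0,-0.001],[0,0,0]],[[0,0,-0.005],[0,0,0]],[[0,0,-0.015],[0,0,0]],[[0,0,-0.03],[0,0,0]]]' 0.087
python3 -m jog '[[[0,0,-0.02],[0,0,0]],[[0,0,-0.04],[0,0,0]],[[0,0,-0.06],[0,0,0]],[[0,0.01,-0.06],[0,0,0]],[[0,0.025,-0.06],[0,0,0]],[[0,0.04,-0.06],[0,0,0]],[[0,0.055,-0.06],[0,0,0]],[[0,0.07,-0.06],[0,0,0]],[[0,0.07,-0.06],[0,0,0]],[[0,0.07,-0.06],[0,0,0]]]'
python3 - <<'E'
from h import *
s=r.sense();print(s["tcp_pos"],s["wrist_force"])
cal,R,c=cam_pose("wrist")
im,d=r.capture("wrist");cv2.imwrite("pics/q.png",im); P=cloud(cal,R,c,d); np.save("q.npy",P)
im,d=r.capture("scene")
cv2.imwrite("pics/q3.png",cv2.resize(im[180:280,230:350],None,fx=5,fy=5,interpolation=cv2.INTER_CUBIC))
E
```

```text
time_s: 20.65
tcp_pos: [0.5451, -0.0547, 0.1243]
ee_rot: [[-0.148, -0.989, -0.003], [-0.989, 0.148, -0.0], [0.001, 0.003, -1.0]]
wrist_force: [0.5, -0.9, 0.2]
gripper_width: 0.849
time_s: 21.48
tcp_pos: [0.4764, -0.0442, 0.1854]
ee_rot: [[-0.147, -0.989, 0.002], [-0.989, 0.147, 0.0], [-0.0, -0.002, -1.0]]
wrist_force: [1.5, -0.8, -0.0]
gripper_width: 1.0
[ 0.47643464 -0.04420287  0.18538255] [ 1.545853   -0.75490925 -0.04184013]
```

View pics/q.png

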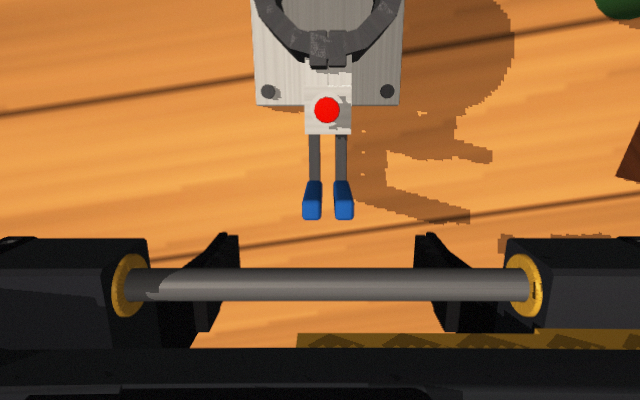

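View pics/q3.png

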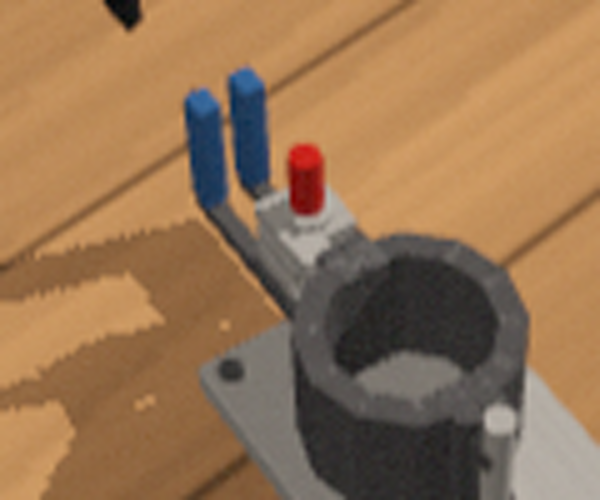

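```bash
python3 - <<'E'
from h import *
cal,R,c=cam_pose("wrist");s=r.sense();E=np.array(s["ee_rot"]);t=np.array(s["tcp_pos"]);print(t)
for u,v in [(311.5,212),(343.5,212)]:
    p=onplane(cal,R,c,u,v,.105);print(p,E.T@(p-t))
im=cv2.imread("pics/q.png");P=np.load("q.npy")
m=(im[...,2]>180)&(im[...,1]<50)&(im[...,0]<50); v,u=np.nonzero(m);print("pin top",u.mean(),v.mean(),np.nanmedian(P[m],0),onplane(cal,R,c,u.mean(),v.mean(),.126))
E
```

```text
[ 0.47737447 -0.04419377  0.18505752]
[ 0.47665392 -0.03333968  0.105     ] [-0.01060666  0.00242337  0.08005725]
[ 0.47324931 -0.05611044  0.105     ] [0.0124172  0.00242973 0.08005086]
pin top 326.40466101694915 109.71822033898304 [ 0.54498501 -0.05447915  0.12522417] [ 0.54595997 -0.05451208  0.126     ]
```

```bash
python3 -m jog '[[[0.001,0.002,0.015],[0,0,0]],[[0.001,0.002,0.03],[0,0,0]],[[0.001,0.002,0.045],[0,0,0]],[[0.001,0.002,0.06],[0,0,0]],[[0.001,0.002,0.075],[0,0,0]],[[0.001,0.002,0.09],[0,0,0]],[[0.001,0.002,0.105],[0,0,0]],[[0.001,0.002,0.116],[0,0,0]],[[0.001,0.002,0.124],[0,0,0]],[[0.001,0.002,0.125],[0,0,0]]]'
python3 -m jog '[[[0,0,0],[0,0,0]],[[0,0,0],[0,0,0]],[[0,0,0],[0,0,0]],[[0,0,0],[0,0,0]],[[0,0,0],[0,0,0]],[[0,0,0],[0,0,0]],[[0,0,0],[0,0,0]],[[0,0,0],[0,0,0]],[[0,0,0],[0,0,0]],[[0,0,0],[0,0,0]]]' 0.0
python3 -m jog '[[[0,0,0],[0,0,0]],[[0,0,0],[0,0,0]],[[0,0,0],[0,0,0]],[[0,0,0],[0,0,0]],[[0,0,0],[0,0,0]],[[0,0,0],[0,0,0]],[[0,0,0],[0,0,0]],[[0,0,0],[0,0,0]],[[0,0,0],[0,0,0]],[[0,0,0],[0,0,0]]]'
python3 - <<'E'
from h import *
s=r.sense();print(s["tcp_pos"],s["wrist_force"],s["gripper_width"]*87)
cal,R,c=cam_pose("wrist")
im,d=r.capture("wrist");cv2.imwrite("pics/s.png",im);P=cloud(cal,R,c,d)
m=(im[...,2]>180)&(im[...,1]<50)&(im[...,0]<50);v,u=np.nonzero(m);print(np.nanmedian(P[m],0),onplane(cal,R,c,u.mean(),v.mean(),.126))
im,d=r.capture("scene");cv2.imwrite("pics/s3.png",im)
E
```

```text
time_s: 22.42
tcp_pos: [0.4742, -0.0452, 0.0579]
ee_rot: [[-0.148, -0.989, -0.003], [-0.989, 0.148, -0.001], [0.001, 0.003, -1.0]]
wrist_force: [0.7, 0.6, -0.4]
gripper_width: 0.999
time_s: 23.25
tcp_pos: [0.4745, -0.0449, 0.0597]
ee_rot: [[-0.148, -0.989, 0.0], [-0.989, 0.148, 0.0], [-0.0, -0.0, -1.0]]
wrist_force: [-1.5, -0.2, 1.1]
gripper_width: 0.432
time_s: 24.08
tcp_pos: [0.4745, -0.0449, 0.0596]
ee_rot: [[-0.148, -0.989, 0.0], [-0.989, 0.148, 0.0], [-0.0, -0.0, -1.0]]
wrist_force: [-1.3, 1.6, 1.7]
gripper_width: 0.432
[ 0.47454428 -0.04487884  0.05963874] [-1.32468645  1.56478609  1.65717834] 37.55975990206404
[ 0.54529314 -0.05437296  0.12534097] [ 0.54528127 -0.05437449  0.126     ]
```

View pics/s.png

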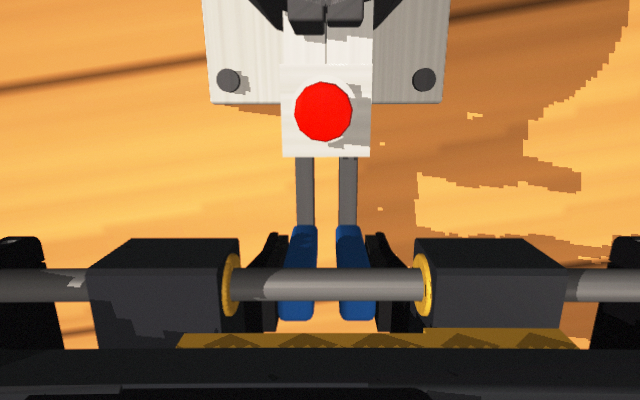

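View pics/s3.png

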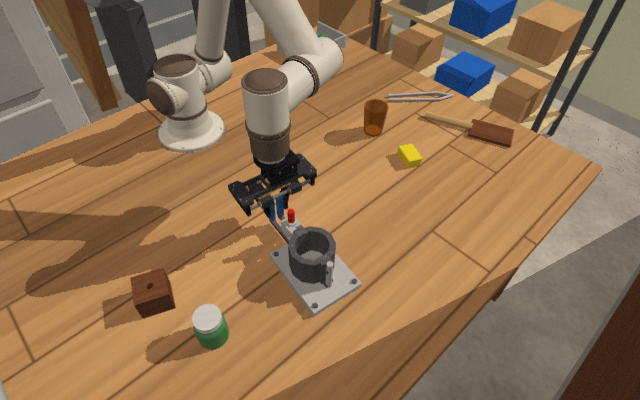

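```bash
python3 -c "
from station import r
print(r.finish_job())"
```

```text
the job is handed in; nothing more can be done
None
```

I shut the mould, put the locking pin home in the lugs, and handed the job in at about 24 s (limit 67 s) with the gripper still squeezing both handles. No verdict was reported.

- **Shutting:** I pushed the swinging half shut with closed fingers, then pinched both handles. The fingers stopped at 37.9 mm, against the 38 mm expected over the shut handles.
- **Pin:** I pushed it down until contact, which read about 11 N with the collar at lug height, then let go. In the last wrist picture its top is 125 mm up (126 mm expected). It stands roughly 1 mm from my estimate of the hole's centre, inside the 4 mm limit.
- **Final squeeze:** The fingers are stopped on the handles at 37.6 mm at the fixed grip setting (about 30 N), with no finger near the pin. I could not measure the force on each handle directly.
- **Bystanders:** By eye, the jar, tumbler and wax block look unmoved in the last scene picture. I did not measure their positions again.

No check failed. The pin sat about 1.3 mm off-centre in the gripper along the tool's y axis, so I corrected for that before inserting it.

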